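# Find the binding turntable and collar it

### The arm

A 6-joint arm with a two-finger parallel gripper is mounted at the origin on the work surface; the furniture and walls round the work are solid. World frame = base frame: x ahead of the robot, y to its left, z up, the work surface at z = 0. Lengths are in m, angles in rad, forces in N, time in s.
With the tool pointing down it reaches from about 0.25 to 0.775 m from the base axis. Payload 4 kg.
Tool frame: the origin (TCP) lies at the very end of the fingers, on their centre line; the grasp point (between the pads) lies 19 mm behind it; z points along the fingers, y is the line along which they close (so a half turn about z gives the same grasp; the last joint's range is limited). The gripper opens to 94 mm and grips with 3 to 60 N. Pads are 16 mm wide; open, the fingers measure 119 mm over their backs; the gripper's body (75 mm by 177 mm) begins 78 mm behind the grasp point.
Start: joints at [-1.261, 0.087, 1.371, -0, 1.684, -0.103], TCP at [0.221, -0.504, 0.206] pointing down, gripper open.
Joint ranges: [-3.1, 3.1], [-0.76, 2.03], [0.27, 2.55], [-1.08, 4.22], [0.17, 2.65], [-2.57, 2.57]. Speed limits (rad/s): [2.79, 2.79, 3.14, 3.14, 3.14, 3.14].

### API

Orientations are given as [roll, pitch, yaw] about the fixed x, y, z axes, in that order (R = Rz(yaw) Ry(pitch) Rx(roll)).
In Python, from bench import robot, snapshot, finder gives the robot as it stands.
- The arm moves only by the tool drive_tool, never from a script. Its argument "deltas" is text: rows parted by semicolons, each of 7 numbers parted by spaces: the shift along the tool's x, y, z each as a share of 100 mm, from -1 to 1, then the turn, a rotation vector about the tool's x, y, z each as a share of 90 degrees, from -1 to 1, then the finger opening in mm, from 0 to 94. In form: tx ty tz rx ry rz gripper; .... A call has 1 to 5 rows; each row is the pose to reach, as a shift and turn from the pose commanded when the call began, along the tool's axes at that moment; what a row does not reach only later rows make up. A row lasts 1/10 s, in which the tool goes at most 50 mm and 8.59 degrees, less where a joint would pass 70% of its speed; a pose out of reach is approached as far as the arm can. A call with a number of a shift or a turn outside -1 to 1 is refused whole. A call with a gripper value outside its range is refused whole. The fingers move at their own pace and stop on an object; the grip force is fixed at half the most. Time passes only in rows, so rows that repeat a pose let the fingers close. It gives the time, the measured TCP pose, the force, the opening and the grip force at its end, in the units of the state.
- robot.get_obs(): the state, without advancing time (a new reading comes with each control period).
- snapshot(name): name is "scene" or "top" or "wrist"; returns a dict with "img" (420x560x3 uint8, red, green, blue), "fx", "fy", "cx", "cy" (pixels), "T" (4x4, takes a point from camera to world coordinates); the wrist camera has in their place "hand_eye" (4x4, takes a point from camera to tool coordinates, whose origin is the TCP and whose axes are the flange's). Camera axes: x right, y up, looking along -z (the intrinsics and any distortion apply to the point x, -y, -z); pixel columns grow to the right and rows downward; lengths in m; the calibration is good to about 2 mm. A picture is of the moment at which its call begins: read the wrist's pose just before it. There is no depth.
- robot.close_job(): hands the job in; it is judged then, once.
Trained networks look in the newest picture that a camera, given by its name, has taken for a name from the list of things; names that differ only in an ending like _2 or _b are one class to them, and where a whole thing is asked for, a point or a joint stands for the part that bears it (a point fixed in the world has none). Each returns a list of dicts, best first, with "confidence" (0 to 1); they miss things now and then, are a little off and sometimes report something else, mostly with a low value. They report only what shows in the picture. A call takes as long as a camera call. They do not tell look-alikes from the thing itself.
- finder.look_for(camera, thing): "xy" ([column, row] in pixels, amid what is visible of it).
- finder.masks_of(camera, thing): "region" (420x560 bool, what is visible of it) and "xy" ([column, row] in pixels, amid what is visible of it).
- finder.landmark_of(camera, thing): "xy" ([column, row] in pixels: a listed point, or the origin of a listed thing).
The state is a dict: "time": time; "joint_positions": joint angles; "qvel": joint speeds; "joint_torque": joint torques, N m; "tool_pos": TCP position; "ee_rot": TCP orientation; "wrist_force": force on the tool from outside, world axes, zero at the start; "wrist_torque": the same for the moment, N m; "width": finger opening in m; "finger_force": force on a finger pad.
Only numpy, scipy, OpenCV 4.12 (cv2) and the standard library are available. Lean on these libraries where they do the work, as an engineer would, in place of code of your own. Each camera call takes 0.05 s, during which the arm holds its last target. There are 200 camera calls.

### The job

One of these three small decorating turntables has a binding bearing: by its blue knob, turn each one slowly about a quarter turn, or as far as it goes if it catches, feeling for drag and never forcing one that has caught. Then slip the red collar over the centre post of the binding one, down onto its plate, to mark it out of use. Leave the bottles standing where they are.

Things in the scene. Friction and masses are not known exactly. Their poses are not given: they have to be found in the camera images.
- stand_1: one of three identical-looking small turntables, fixed to the table; origin: centre of its underside, z up along the spin axis. White foot 101 mm across, rubber bush, aluminium plate 108 mm across, top 56 mm above the table. Two run freely (under 1 N at the knob); one binds: 5 N, and catches dead 20 to 40 degrees from its start, either way. A plate stops where it is let go
- knob_1 (a point): top centre of the blue turning knob of stand_1: upright round knob 14 mm across, 30 mm tall (on a 2 mm washer 19 mm across), spinning freely on its own pin, 42 mm from the spin axis, its top 32 mm above the plate; turning the plate either way carries it round
- post_1 (a point): foot of the steel centre post of stand_1, on the spin axis at the plate's top face (56 mm above the table); the post is 12 mm across and 40 mm tall, the last 6 mm tapering to 4 mm
- mark_1 (a point): yellow witness mark on the rubber bush under the plate of stand_1, 14 mm from the spin axis. The bush is a torsion spring (2.5 Nm/rad) that carries the plate's torque, so a plate that has caught still yields, about 0.7 mm at the knob per newton; a mark moved 3.5 mm (about 15 N at the knob) means the bearing has been forced
- stand_2: one of three identical-looking small turntables, fixed to the table; origin: centre of its underside, z up along the spin axis. White foot 101 mm across, rubber bush, aluminium plate 108 mm across, top 56 mm above the table. Two run freely (under 1 N at the knob); one binds: 5 N, and catches dead 20 to 40 degrees from its start, either way. A plate stops where it is let go
- knob_2 (a point): top centre of the blue turning knob of stand_2: upright round knob 14 mm across, 30 mm tall (on a 2 mm washer 19 mm across), spinning freely on its own pin, 42 mm from the spin axis, its top 32 mm above the plate; turning the plate either way carries it round
- post_2 (a point): foot of the steel centre post of stand_2, on the spin axis at the plate's top face (56 mm above the table); the post is 12 mm across and 40 mm tall, the last 6 mm tapering to 4 mm
- mark_2 (a point): yellow witness mark on the rubber bush under the plate of stand_2, 14 mm from the spin axis. The bush is a torsion spring (2.5 Nm/rad) that carries the plate's torque, so a plate that has caught still yields, about 0.7 mm at the knob per newton; a mark moved 3.5 mm (about 15 N at the knob) means the bearing has been forced
- stand_3: one of three identical-looking small turntables, fixed to the table; origin: centre of its underside, z up along the spin axis. White foot 101 mm across, rubber bush, aluminium plate 108 mm across, top 56 mm above the table. Two run freely (under 1 N at the knob); one binds: 5 N, and catches dead 20 to 40 degrees from its start, either way. A plate stops where it is let go
- knob_3 (a point): top centre of the blue turning knob of stand_3: upright round knob 14 mm across, 30 mm tall (on a 2 mm washer 19 mm across), spinning freely on its own pin, 42 mm from the spin axis, its top 32 mm above the plate; turning the plate either way carries it round
- post_3 (a point): foot of the steel centre post of stand_3, on the spin axis at the plate's top face (56 mm above the table); the post is 12 mm across and 40 mm tall, the last 6 mm tapering to 4 mm
- mark_3 (a point): yellow witness mark on the rubber bush under the plate of stand_3, 14 mm from the spin axis. The bush is a torsion spring (2.5 Nm/rad) that carries the plate's torque, so a plate that has caught still yields, about 0.7 mm at the knob per newton; a mark moved 3.5 mm (about 15 N at the knob) means the bearing has been forced
- collar: loose red plastic collar standing on the table: ring 38 mm outside, 15 mm bore, 22 mm tall, 40 g; origin: centre of its underside, z along the bore
- purple_bottle: bystander, loose: pale violet bottle with a black cap, 53 mm across, 159 mm tall; origin: centre of its underside
- orange_bottle: bystander, loose: orange bottle with a black cap, 40 mm across, 120 mm tall; origin: centre of its underside
- spirit_bottle: bystander, fixed: clear bottle, 85 mm across, 249 mm tall; origin: centre of its underside
Not all that is in view belongs to the job. There is more than one size of the collar; the job needs the smaller.

How it is judged:
On the way, in this order (a step that is already met when the one before it is completed fails the run):
1. all three stand turned: the two free ones about a quarter turn (knob 45 mm or more from its start), the binding one until it catches (12 mm or more; unforced it cannot reach 45 mm) (((distance of knob_1 from where it was at the start of the episode above 0.012 m and distance of each of knob_2, knob_3 from where it was at the start of the episode above 0.045 m) or (distance of each of knob_1, knob_3 from where it was at the start of the episode above 0.045 m and distance of knob_2 from where it was at the start of the episode above 0.012 m) or (distance of each of knob_1, knob_2 from where it was at the start of the episode above 0.045 m and distance of knob_3 from where it was at the start of the episode above 0.012 m))), for 0.2 s.
2. the collar sits over the binding turntable's post, on its plate, the other two being those turned by a quarter (((distance of knob_1 from where it was at the start of the episode above 0.012 m and distance of each of knob_2, knob_3 from where it was at the start of the episode above 0.045 m and horizontal distance between collar and post_1 below 0.004 m and z of collar in the frame of post_1 between -0.004 and 0.004 m) or (distance of each of knob_1, knob_3 from where it was at the start of the episode above 0.045 m and distance of knob_2 from where it was at the start of the episode above 0.012 m and horizontal distance between collar and post_2 below 0.004 m and z of collar in the frame of post_2 between -0.004 and 0.004 m) or (distance of each of knob_1, knob_2 from where it was at the start of the episode above 0.045 m and distance of knob_3 from where it was at the start of the episode above 0.012 m and horizontal distance between collar and post_3 below 0.004 m and z of collar in the frame of post_3 between -0.004 and 0.004 m)) and angle between collar's own z axis and vertical below 0.12 rad), for 0.2 s.
At the end, for the whole second after the job is handed in: The collar lies at rest round the post of the binding turntable, flat on its plate (within 4 mm in height and sideways, 7 degrees); the knobs of the other two still stand at least 45 mm, that of the collared one at least 12 mm, from where they began (all of step 2 and linear speed of collar below 0.02 m/s); the robot touches nothing.
It fails at once if a turntable is forced: its bush is twisted so far that the witness mark moves 3.5 mm (about 15 N at the knob) (distance of any of mark_1, mark_2, mark_3 from where it was at the start of the episode above 0.0035 m).
It fails at once if a bottle is knocked over or moved more than 30 mm (distance of any of purple_bottle, orange_bottle from where it was at the start of the episode above 0.03 m or angle between any of purple_bottle, orange_bottle's own z axis and vertical above 0.5 rad).
It also fails if it takes over 72 s, if anything falls off the work surface, if the arm or the gripper's body presses on something with over 40 N, if the wrist force passes 120 N, or if a joint passes its speed limit or range.

## Working session

There is one attempt and no reset: what is moved stays moved. The work goes in short steps, Python scripts to look and compute and a tool call to move; the robot and the scene stay as the last step left them, time stands still between calls to the robot, and variables do not carry over. Pictures are saved under pics/ and viewed, at most 10 in all, crops included, and the job is handed in when it is done.

Besides the shell and the picture viewer there is one more tool, called after "Call:" by a JSON object that holds its "fn" and its "kwargs". drive_tool: Moves the arm, as the interface text tells. Shift numbers are shares of 100 mm and turn numbers shares of 90 degrees, none past 1 either way. Its arguments: {"type":"object","properties":{"deltas":{"type":"string"}},"required":["deltas"]}

```bash
mkdir -p pics
cat > h.py <<'E'
import numpy as np, cv2
from bench import robot, snapshot, finder
from scipy.spatial.transform import Rotation as R
def camT(name,s,obs=None):
    if 'T' in s: return np.array(s['T'])
    o=obs; T=np.eye(4); T[:3,:3]=R.from_euler('xyz',o['ee_rot']).as_matrix(); T[:3,3]=o['tool_pos']
    return T@np.array(s['hand_eye'])
def ray(s,T,px):
    d=np.array([(px[0]-s['cx'])/s['fx'],-(px[1]-s['cy'])/s['fy'],-1.])
    return T[:3,3],T[:3,:3]@d
def at_z(s,T,px,z):
    o,d=ray(s,T,px); return o+d*(z-o[2])/d[2]
def proj(s,T,p):
    c=np.linalg.inv(T)@np.append(p,1); return [s['cx']+s['fx']*c[0]/-c[2], s['cy']-s['fy']*c[1]/-c[2]]
def save(s,n): cv2.imwrite('pics/'+n+'.png',s['img'][:,:,::-1])
E
python3 - <<'E'
from h import *
o=robot.get_obs(); print(o['time'],o['tool_pos'],o['ee_rot'],o['wrist_force'])
I={}
for c in ('scene','top'):
    s=snapshot(c); T=camT(c,s); I[c]=s['img']; print(c,[k for k in s],T[:3,3].round(3),s['fx'])
    for th,z in (('knob_1',.088),('post_1',.056),('collar',0),('purple_bottle',0),('orange_bottle',0),('spirit_bottle',0),('stand_1',0)):
        for f in finder.landmark_of(c,th): print(th,round(f['confidence'],2),np.round(f['xy'],1),at_z(s,T,f['xy'],z).round(4)[:2])
    save(s,c+'0')
E
```

```text
0.0 [ 0.22046384 -0.50329913  0.20430575] [-3.13942305e+00 -2.32328584e-04  4.12768168e-01] [-0.80751441 -0.12072794  0.56951922]
scene ['img', 'fx', 'fy', 'cx', 'cy', 'T'] [-0.203 -0.927  0.765] 487.41255606913325
knob_1 0.94 [324.8 251.8] [ 0.4973 -0.2872]
knob_1 0.91 [201.7 194.1] [0.4163 0.1264]
post_1 0.98 [310.  272.9] [ 0.4438 -0.2959]
post_1 0.74 [216.  206.2] [0.44   0.0918]
collar 0.55 [251.1 243.6] [ 0.4552 -0.053 ]
purple_bottle 0.7 [362.5 258.9] [ 0.6448 -0.288 ]
purple_bottle 0.18 [382.1 273.9] [ 0.6364 -0.3614]
spirit_bottle 0.87 [253.2 196.7] [0.6175 0.1505]
stand_1 0.74 [216.8 220.6] [0.4467 0.1018]
stand_1 0.71 [309.3 289.2] [ 0.4506 -0.2912]
top ['img', 'fx', 'fy', 'cx', 'cy', 'T'] [ 0.393 -0.088  0.95 ] 409.8520549075658
knob_1 0.94 [151.7 260.1] [0.4226 0.1346]
knob_1 0.88 [355.  224.3] [ 0.4871 -0.2936]
knob_1 0.66 [288.2 191.6] [ 0.561  -0.1538]
post_1 0.95 [353.4 247.5] [ 0.4397 -0.2947]
post_1 0.85 [273.9 180.1] [ 0.5941 -0.1252]
post_1 0.59 [175.9 247.7] [0.449  0.0913]
post_1 0.54 [286.9 191.6] [ 0.5673 -0.1534]
collar 0.88 [235.8 243.4] [ 0.459  -0.0352]
collar 0.59 [276.5 184.6] [ 0.5957 -0.1334]
collar 0.51 [272.9 245.4] [ 0.4522 -0.1208]
purple_bottle 0.67 [338.3 166.2] [ 0.6373 -0.2826]
orange_bottle 0.56 [370.3 170.1] [ 0.6262 -0.359 ]
spirit_bottle 0.65 [149.  173.5] [0.629 0.167]
stand_1 0.91 [273.8 184.5] [ 0.596 -0.127]
stand_1 0.7 [345.7 249.1] [ 0.4394 -0.2895]
stand_1 0.61 [181.8 250.3] [0.4463 0.089 ]
```

View pics/top0.png

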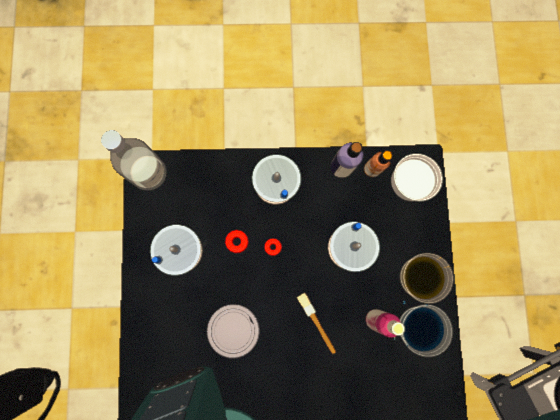

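View pics/scene0.png

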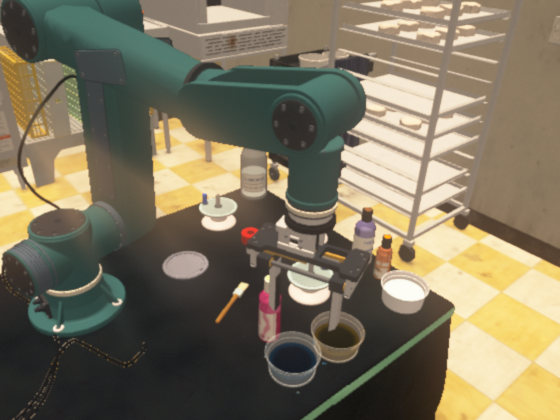

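The top picture shows three turntables: A around (353,247), B around (275,180) and C around (176,249). Their blue knobs are at (356,226), (285,194) and (156,260). The plate at (233,330) is an unrelated dish.

There are two red rings, a larger one at (236,241) and a smaller one at (272,246). The smaller one fits the description, and I'll check it in a wrist close-up. The scene picture shows the purple and orange bottles behind stand A.

Call:
{"fn": "drive_tool", "kwargs": {"deltas": "0.46 -0.18 -0.2 0 0 0.09 94; 0.92 -0.36 -0.4 0 0 0.18 94; 0.92 -0.36 -0.4 0 0 0.263 94"}}

```text
time: 1.1
tool_pos: [0.2936, -0.4321, 0.2488]
ee_rot: [3.138, -0.004, -0.001]
wrist_force: [-1.1, -0.4, 0.8]
width: 0.0942
finger_force: 0.0
```

Call:
{"fn": "drive_tool", "kwargs": {"deltas": "0.35 -0.35 0 0 0 0 94; 0.7 -0.7 0 0 0 0 60; 1 -1 0 0 0 0 40; 1 -1 0 0 0 0 22; 1 -1 0 0 0 0 22"}}

```text
time: 1.6
tool_pos: [0.3909, -0.3335, 0.2456]
ee_rot: [3.141, 0.0, 0.002]
wrist_force: [-0.2, -0.2, -0.3]
width: 0.0655
finger_force: 0.0
```

```bash
cat >> h.py <<'E'
def look(name,things=(('knob_1',.088),('post_1',.056),('collar',0.022))):
    o=robot.get_obs(); s=snapshot('wrist'); T=camT('w',s,o); save(s,name)
    print('t',o['time'],'tcp',o['tool_pos'].round(4),o['ee_rot'].round(4),'F',o['wrist_force'].round(2),'w',o['width'],'cam',T[:3,3].round(3))
    hsv=cv2.cvtColor(s['img'],cv2.COLOR_RGB2HSV)
    for nm,m,z in (('blue',(hsv[...,0]>100)&(hsv[...,0]<130)&(hsv[...,1]>150)&(hsv[...,2]>60),.088),('red',((hsv[...,0]<8)|(hsv[...,0]>172))&(hsv[...,1]>160)&(hsv[...,2]>90),.022)):
        n,l,st,ce=cv2.connectedComponentsWithStats(m.astype(np.uint8))
        for i in range(1,n):
            if st[i,4]>60: print(nm,ce[i].round(1),st[i],at_z(s,T,ce[i],z).round(4)[:2])
    for th,z in things:
        for f in finder.landmark_of('wrist',th): print(th,round(f['confidence'],2),np.round(f['xy'],1),at_z(s,T,f['xy'],z).round(4)[:2])
    return s,T
E
python3 - <<'E'
from h import *
s,T=look('w1'); print(np.round(s['hand_eye'],4),s['fx'])
E
```

```text
t 1.6 tcp [ 0.3909 -0.3335  0.2456] [3.1409e+00 4.0000e-04 1.9000e-03] F [-0.18 -0.16 -0.27] w 0.06550813990935894 cam [ 0.464 -0.333  0.425]
blue [240.9  81.9] [233  74  17  17 217] [ 0.4831 -0.3006]
blue [410.6 281.1] [404 262  10  37  71] [ 0.2994 -0.4608]
red [ 11.7 108.6] [   0   83   29   49 1107] [ 0.4604 -0.0576]
red [ 76.4 120.8] [  55  103   45   37 1311] [ 0.4482 -0.1226]
knob_1 0.59 [238.1  81.2] [ 0.4837 -0.2983]
post_1 0.64 [238.7 126.5] [ 0.4444 -0.2945]
collar 0.88 [ 85.4 121. ] [ 0.448  -0.1319]
collar 0.59 [  3.4 106.3] [ 0.4626 -0.0495]
[[-1.000e-04  9.674e-01  2.532e-01  7.260e-02]
 [ 1.000e+00  0.000e+00  2.000e-04 -2.000e-04]
 [ 1.000e-04  2.532e-01 -9.674e-01 -1.791e-01]
 [ 0.000e+00  0.000e+00  0.000e+00  1.000e+00]] 378.7635228336308
```

View pics/w1.png

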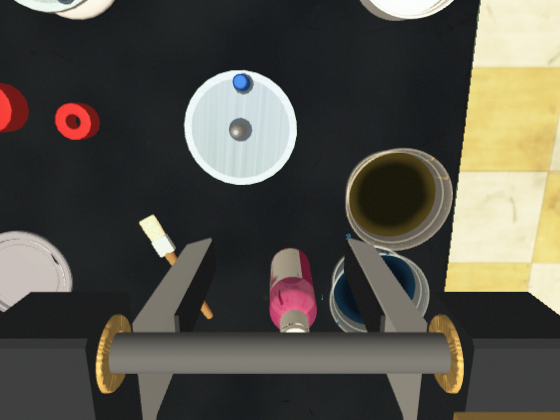

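The wrist picture shows stand A with its post at (239,128) and knob at (241,82). The small ring is at (77,121) and the larger one is at the left edge (5,108). I'm moving over A's knob now.

Call:
{"fn": "drive_tool", "kwargs": {"deltas": "0.47 -0.16 0.1 0 0 0.05 40; 0.945 -0.33 0.4 0 0 0.089 40; 0.945 -0.33 0.8 0 0 0.089 40; 0.945 -0.33 0.8 0 0 0.089 40"}}

```text
time: 2.2
tool_pos: [0.4816, -0.2985, 0.1572]
ee_rot: [-3.134, 0.014, -0.14]
wrist_force: [-1.0, 0.3, -0.5]
width: 0.0396
finger_force: 0.0
```

Run:
```python
from h import *
s,T=look('w2')
```

```text
t 2.2 tcp [ 0.4816 -0.2985  0.1572] [-3.1339  0.014  -0.1398] F [-0.97  0.29 -0.52] w 0.03963426641725595 cam [ 0.556 -0.31   0.335]
blue [ 41.4 130. ] [ 21 120  42  22 724] [ 0.5592 -0.1537]
blue [281.2 205.8] [272 193  19  26 401] [ 0.4877 -0.3   ]
red [ 14.5 248.3] [   0  221   36   60 1623] [ 0.4632 -0.0564]
red [ 91.1 251.6] [  66  230   51   45 1718] [ 0.4508 -0.1234]
knob_1 0.79 [ 24.5 133.7] [ 0.5585 -0.1421]
knob_1 0.67 [278.5 212.8] [ 0.483  -0.2975]
post_1 0.84 [283.9 250.8] [ 0.442  -0.2957]
post_1 0.77 [18.6 77.9] [ 0.5968 -0.1285]
post_1 0.28 [279.7 211. ] [ 0.4749 -0.2969]
collar 0.94 [102.6 249.1] [ 0.4517 -0.1342]
collar 0.88 [ 14.7 246.2] [ 0.4651 -0.0571]
collar 0.54 [17.5 76.6] [ 0.6028 -0.1059]
```

View pics/w2.png

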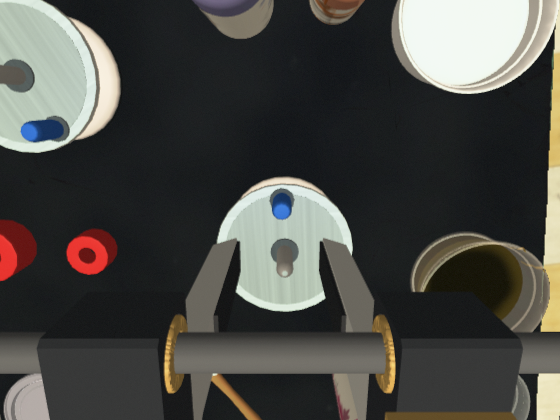

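The close view shows knob A at (281,210), between the open fingers, with its post foot at (285,250). I'm descending and closing loosely.

Call:
{"fn": "drive_tool", "kwargs": {"deltas": "0 0 0.45 0 0 0 40; 0 0 0.96 0 0 0 40; 0 0 0.96 0 0 0 18; 0 0 0.96 0 0 0 18; 0 0 0.96 0 0 0 18"}}

```text
time: 2.9
tool_pos: [0.4872, -0.3033, 0.0743]
ee_rot: [3.138, -0.007, -0.141]
wrist_force: [0.5, 1.0, -0.3]
width: 0.0201
finger_force: 0.4
```

Call:
{"fn": "drive_tool", "kwargs": {"deltas": "0 0 0 0 0 0 17; 0 0 0 0 0 0 17; 0 0 0 0 0 0 17; 0 0 0 0 0 0 17; 0 0 0 0 0 0 17"}}

```text
time: 3.4
tool_pos: [0.4851, -0.301, 0.0696]
ee_rot: [3.141, -0.0, -0.14]
wrist_force: [0.7, 0.4, -0.2]
width: 0.017
finger_force: 0.0
```

Call:
{"fn": "drive_tool", "kwargs": {"deltas": "0 -0.015 0 0 0 -0.022 17; -0.001 -0.029 0 0 0 -0.044 17; -0.002 -0.044 0 0 0 -0.067 17; -0.004 -0.058 0 0 0 -0.089 17; -0.006 -0.073 0 0 0 -0.111 17"}}

```text
time: 3.9
tool_pos: [0.4853, -0.2937, 0.0693]
ee_rot: [3.142, 0.0, 0.036]
wrist_force: [1.1, -0.5, 0.4]
width: 0.017
finger_force: 0.1
```

Call:
{"fn": "drive_tool", "kwargs": {"deltas": "0 -0.01 0 0 0 -0.015 17; 0 -0.02 0 0 0 -0.03 17; -0.001 -0.029 0 0 0 -0.044 17; -0.001 -0.029 0 0 0 -0.044 17"}}

```text
time: 4.3
tool_pos: [0.4852, -0.2907, 0.0694]
ee_rot: [-3.142, 0.0, 0.104]
wrist_force: [0.2, 1.1, -0.3]
width: 0.0166
finger_force: 0.0
```

Call:
{"fn": "drive_tool", "kwargs": {"deltas": "-0.001 -0.029 0 0 0 -0.044 17; -0.002 -0.044 0 0 0 -0.067 17; -0.004 -0.058 0 0 0 -0.089 17; -0.006 -0.073 0 0 0 -0.111 17; -0.009 -0.087 0 0 0 -0.133 17"}}

```text
time: 4.8
tool_pos: [0.4835, -0.2823, 0.0695]
ee_rot: [3.141, -0.0, 0.313]
wrist_force: [-0.6, -0.3, -0.5]
width: 0.017
finger_force: 0.1
```

Stand A is free: no drag through about 25°. I'll complete its quarter turn.

Call:
{"fn": "drive_tool", "kwargs": {"deltas": "-0.001 -0.029 0 0 0 -0.044 17; -0.004 -0.058 0 0 0 -0.089 17; -0.009 -0.087 0 0 0 -0.133 17; -0.016 -0.116 0 0 0 -0.178 17; -0.025 -0.144 0 0 0 -0.222 17"}}

```text
time: 5.3
tool_pos: [0.4766, -0.2693, 0.0695]
ee_rot: [3.141, 0.0, 0.664]
wrist_force: [-0.5, -0.8, 0.6]
width: 0.0168
finger_force: 0.1
```

Call:
{"fn": "drive_tool", "kwargs": {"deltas": "-0.001 -0.029 0 0 0 -0.044 17; -0.004 -0.058 0 0 0 -0.089 17; -0.009 -0.087 0 0 0 -0.133 17; -0.016 -0.116 0 0 0 -0.178 17; -0.025 -0.144 0 0 0 -0.222 17"}}

```text
time: 5.8
tool_pos: [0.4659, -0.2595, 0.0696]
ee_rot: [3.141, 0.0, 1.012]
wrist_force: [-0.1, 0.0, 0.1]
width: 0.0169
finger_force: 0.1
```

Call:
{"fn": "drive_tool", "kwargs": {"deltas": "-0.001 -0.029 0 0 0 -0.044 17; -0.004 -0.058 0 0 0 -0.089 17; -0.009 -0.087 0 0 0 -0.133 17; -0.016 -0.116 0 0 0 -0.178 17; -0.025 -0.144 0 0 0 -0.222 17"}}

```text
time: 6.3
tool_pos: [0.4524, -0.2539, 0.0696]
ee_rot: [3.141, 0.0, 1.361]
wrist_force: [0.3, 0.4, -0.8]
width: 0.0169
finger_force: 0.1
```

Call:
{"fn": "drive_tool", "kwargs": {"deltas": "0 0 0 0 0 0 30; 0 0 0 0 0 0 36; 0 0 0 0 0 0 40; 0 0 -0.4 0 0 0 40; 0 0 -1 0 0 0 40"}}

```text
time: 6.8
tool_pos: [0.4506, -0.2527, 0.1572]
ee_rot: [-3.135, -0.003, 1.358]
wrist_force: [0.6, -0.7, -0.1]
width: 0.0398
finger_force: 0.0
```

Run:
```python
from h import *
s,T=look('w3')
print(robot.get_obs()['joint_positions'].round(2))
```

```text
t 6.8 tcp [ 0.4506 -0.2527  0.1572] [-3.1346e+00 -3.0000e-03  1.3576e+00] F [ 0.6  -0.72 -0.05] w 0.03984314147084101 cam [ 0.466 -0.182  0.337]
blue [413.2  16.6] [397   1  33  31 674] [ 0.5543 -0.1467]
blue [284.4 214.5] [275 202  19  26 395] [ 0.4531 -0.2511]
red [241.5  30.2] [ 217    3   50   56 1989] [ 0.4481 -0.119 ]
knob_1 0.82 [283.5 220.3] [ 0.4517 -0.255 ]
knob_1 0.56 [421.8  13.1] [ 0.5595 -0.1459]
post_1 0.84 [278.7 257.4] [ 0.4396 -0.2937]
collar 0.83 [246.   35.3] [ 0.4506 -0.1233]
collar 0.17 [431.6   0. ] [ 0.5925 -0.1291]
[-0.62  0.03  1.52 -0.    1.59 -0.41]
```

Knob A has moved about 56 mm. Next is stand B.

Call:
{"fn": "drive_tool", "kwargs": {"deltas": "0.2 0.1 0 0 0 0.095 40; 0.4 0.2 0 0 0 0.19 40; 0.6 0.3 0 0 0 0.285 40; 0.81 0.44 0 0 0 0.38 40; 0.81 0.44 0 0 0 0.475 40"}}

```text
time: 7.5
tool_pos: [0.5128, -0.1814, 0.1566]
ee_rot: [-3.137, 0.001, 0.609]
wrist_force: [-0.1, -0.6, 0.5]
width: 0.0398
finger_force: 0.0
```

Run:
```python
from h import *
s,T=look('w4')
```

```text
t 7.5 tcp [ 0.5128 -0.1814  0.1566] [-3.1372e+00  1.1000e-03  6.0890e-01] F [-0.15 -0.58  0.5 ] w 0.03976420033949538 cam [ 0.573 -0.14   0.336]
blue [275.7 127.3] [266 117  20  21 335] [ 0.5598 -0.1446]
blue [313.2 320.5] [305 308  19  24 367] [ 0.4612 -0.2466]
red [102.9 145. ] [  67  115   74   63 3574] [ 0.4632 -0.0374]
red [179.8 211. ] [ 156  188   48   47 1608] [ 0.451  -0.1185]
knob_1 0.85 [313.  333.3] [ 0.4525 -0.2528]
knob_1 0.72 [271.8 130.2] [ 0.5569 -0.1436]
knob_1 0.27 [189.  207.8] [ 0.4822 -0.1269]
post_1 0.56 [289.   64.6] [ 0.5986 -0.1285]
collar 0.79 [112.5 142.9] [ 0.4692 -0.043 ]
collar 0.75 [184.9 206.9] [ 0.4567 -0.1202]
```

Call:
{"fn": "drive_tool", "kwargs": {"deltas": "0.3 -0.02 0 0 0 0.06 40; 0.586 -0.041 0 0 0 0.12 40; 0.586 -0.041 0 0 0 0.12 40; 0.586 -0.041 0 0 0 0.12 40"}}

```text
time: 8.1
tool_pos: [0.5574, -0.1472, 0.1586]
ee_rot: [-3.141, 0.002, 0.426]
wrist_force: [-0.5, -0.3, -0.7]
width: 0.0401
finger_force: 0.0
```

Run:
```python
from h import *
s,T=look('w5')
```

```text
t 8.1 tcp [ 0.5574 -0.1472  0.1586] [-3.1409e+00  1.7000e-03  4.2650e-01] F [-0.52 -0.34 -0.66] w 0.040050304542382176 cam [ 0.624 -0.117  0.338]
blue [278.1 206.8] [269 194  19  26 408] [ 0.5624 -0.1434]
blue [344.6 382.6] [339 374  12  19 137] [ 0.4549 -0.2489]
red [122.8 237.4] [  90  207   67   62 3097] [ 0.464  -0.0373]
red [190.6 277.1] [181 260  23  38 368] [ 0.4531 -0.1055]
knob_1 0.93 [279.3 215.7] [ 0.557  -0.1467]
knob_1 0.74 [347.2 388.7] [ 0.4507 -0.2533]
knob_1 0.71 [282.1 137.9] [ 0.6058 -0.1266]
post_1 0.96 [279.7 147.7] [ 0.5962 -0.1292]
collar 0.73 [130.5 229.2] [ 0.4741 -0.041 ]
collar 0.69 [208.6 277.1] [ 0.4599 -0.1203]
```

View pics/w5.png

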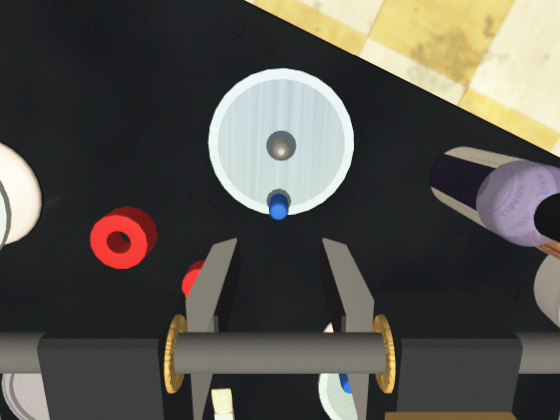

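Knob B is at (278,212), centred between the fingers, and its post is at (281,147). The purple bottle is well to the right.

Call:
{"fn": "drive_tool", "kwargs": {"deltas": "0 0 0.44 0 0 0 40; 0 0 0.88 0 0 0 40; 0 0 0.88 0 0 0 30; 0 0 0.88 0 0 0 17; 0 0 0.88 0 0 0 17"}}

```text
time: 8.8
tool_pos: [0.5597, -0.1479, 0.0746]
ee_rot: [3.138, -0.004, 0.424]
wrist_force: [0.5, -0.4, 0.5]
width: 0.0197
finger_force: 0.0
```

Call:
{"fn": "drive_tool", "kwargs": {"deltas": "0 0 0 0 0 0 17; 0 0 0 0 0 0 17; 0 0 0 0 0 0 17; 0 0 0 0 0 0 17"}}

```text
time: 9.2
tool_pos: [0.5584, -0.1472, 0.0722]
ee_rot: [3.14, -0.001, 0.424]
wrist_force: [-0.8, -0.4, -0.5]
width: 0.0169
finger_force: 0.0
```

Call:
{"fn": "drive_tool", "kwargs": {"deltas": "0 -0.015 0 0 0 0.022 17; 0.001 -0.029 0 0 0 0.044 17; 0.002 -0.044 0 0 0 0.067 17; 0.004 -0.058 0 0 0 0.089 17; 0.006 -0.073 0 0 0 0.111 17"}}

```text
time: 9.7
tool_pos: [0.5563, -0.1414, 0.0717]
ee_rot: [3.138, -0.001, 0.248]
wrist_force: [1.6, -3.2, -0.9]
width: 0.0177
finger_force: 1.9
```

Call:
{"fn": "drive_tool", "kwargs": {"deltas": "0 -0.01 0 0 0 0.015 17; 0 -0.02 0 0 0 0.03 17; 0.001 -0.029 0 0 0 0.044 17; 0.001 -0.029 0 0 0 0.044 17"}}

```text
time: 10.1
tool_pos: [0.555, -0.1378, 0.0717]
ee_rot: [3.14, -0.0, 0.18]
wrist_force: [0.4, -5.0, -1.2]
width: 0.0172
finger_force: 2.3
```

Stand B shows 5 N of drag, so it is the binding one. I'll take small steps until it catches.

Call:
{"fn": "drive_tool", "kwargs": {"deltas": "0 -0.012 0 0 0 0.019 17; 0.001 -0.024 0 0 0 0.037 17; 0.002 -0.036 0 0 0 0.056 17; 0.002 -0.036 0 0 0 0.056 17"}}

```text
time: 10.5
tool_pos: [0.5543, -0.134, 0.0716]
ee_rot: [3.141, 0.0, 0.093]
wrist_force: [-0.0, -4.1, -0.9]
width: 0.0173
finger_force: 2.3
```

Call:
{"fn": "drive_tool", "kwargs": {"deltas": "0 -0.012 0 0 0 0.019 17; 0.001 -0.024 0 0 0 0.037 17; 0.002 -0.036 0 0 0 0.056 17; 0.002 -0.036 0 0 0 0.056 17"}}

```text
time: 10.9
tool_pos: [0.554, -0.1303, 0.0716]
ee_rot: [3.141, 0.001, 0.005]
wrist_force: [0.7, -4.6, -0.9]
width: 0.0168
finger_force: 2.3
```

Call:
{"fn": "drive_tool", "kwargs": {"deltas": "0 -0.012 0 0 0 0.019 17; 0.001 -0.024 0 0 0 0.037 17; 0.002 -0.036 0 0 0 0.056 17; 0.002 -0.036 0 0 0 0.056 17"}}

```text
time: 11.3
tool_pos: [0.5541, -0.1267, 0.0716]
ee_rot: [3.141, 0.001, -0.083]
wrist_force: [-0.3, -4.7, 0.5]
width: 0.0167
finger_force: 2.4
```

Call:
{"fn": "drive_tool", "kwargs": {"deltas": "0 -0.012 0 0 0 0.019 17; 0.001 -0.024 0 0 0 0.037 17; 0.002 -0.036 0 0 0 0.056 17; 0.002 -0.036 0 0 0 0.056 17"}}

```text
time: 11.7
tool_pos: [0.5546, -0.1231, 0.0716]
ee_rot: [3.141, 0.001, -0.17]
wrist_force: [-1.6, -4.9, 0.2]
width: 0.017
finger_force: 2.4
```

Call:
{"fn": "drive_tool", "kwargs": {"deltas": "0 -0.012 0 0 0 0.019 17; 0.001 -0.024 0 0 0 0.037 17; 0.002 -0.036 0 0 0 0.056 17; 0.002 -0.036 0 0 0 0.056 17"}}

```text
time: 12.1
tool_pos: [0.5554, -0.1195, 0.0716]
ee_rot: [3.141, 0.001, -0.258]
wrist_force: [-2.1, -5.2, 1.6]
width: 0.0168
finger_force: 2.4
```

Call:
{"fn": "drive_tool", "kwargs": {"deltas": "0 -0.012 0 0 0 0.019 17; 0.001 -0.024 0 0 0 0.037 17; 0.002 -0.036 0 0 0 0.056 17; 0.002 -0.036 0 0 0 0.056 17"}}

```text
time: 12.5
tool_pos: [0.5565, -0.116, 0.0715]
ee_rot: [3.141, 0.001, -0.346]
wrist_force: [-2.2, -3.6, 1.8]
width: 0.0171
finger_force: 2.4
```

Call:
{"fn": "drive_tool", "kwargs": {"deltas": "0 -0.012 0 0 0 0.019 17; 0.001 -0.024 0 0 0 0.037 17; 0.002 -0.036 0 0 0 0.056 17; 0.002 -0.036 0 0 0 0.056 17"}}

```text
time: 12.9
tool_pos: [0.5578, -0.113, 0.0715]
ee_rot: [3.14, 0.001, -0.434]
wrist_force: [-2.4, -4.8, 1.6]
width: 0.0169
finger_force: 2.9
```

Call:
{"fn": "drive_tool", "kwargs": {"deltas": "0 -0.008 0 0 0 0.012 17; 0.001 -0.016 0 0 0 0.025 17; 0.001 -0.025 0 0 0 0.038 17; 0.001 -0.025 0 0 0 0.038 17"}}

```text
time: 13.3
tool_pos: [0.5586, -0.1116, 0.0715]
ee_rot: [3.139, 0.001, -0.494]
wrist_force: [-2.8, -7.1, 1.9]
width: 0.017
finger_force: 3.8
```

It has caught: the force is rising to about 8 N and the tool is lagging. I'm easing off and releasing.

Call:
{"fn": "drive_tool", "kwargs": {"deltas": "0 0.02 0 0 0 0 17; 0 0.04 0 0 0 0 17; 0 0.06 0 0 0 0 25; 0 0.06 0 0 0 0 40; 0 0.06 0 0 0 0 40"}}

```text
time: 13.8
tool_pos: [0.5566, -0.1145, 0.0711]
ee_rot: [-3.14, 0.001, -0.494]
wrist_force: [-0.0, -0.9, 0.4]
width: 0.0374
finger_force: 0.0
```

Call:
{"fn": "drive_tool", "kwargs": {"deltas": "0 0 0 0 0 0 40; 0 0 -0.3 0 0 0 40; 0 0 -0.7 0 0 0 40; 0 0 -1 0 0 0 40; 0 0 -1 0 0 0 40"}}

```text
time: 14.3
tool_pos: [0.5596, -0.116, 0.1775]
ee_rot: [-3.139, -0.011, -0.494]
wrist_force: [-0.2, -0.3, 0.7]
width: 0.04
finger_force: 0.0
```

Run:
```python
from h import *
s,T=look('w6')
print(robot.get_obs()['joint_positions'].round(2))
```

```text
t 14.3 tcp [ 0.5596 -0.116   0.1775] [-3.1388 -0.0107 -0.4943] F [-0.19 -0.34  0.69] w 0.039962361872061855 cam [ 0.622 -0.15   0.357]
blue [284.8 205.8] [277 194  17  24 342] [ 0.5602 -0.1208]
blue [499.  239.5] [482 227  35  25 531] [ 0.4612 -0.2497]
red [320.3 289.3] [316 273  11  32 175] [ 0.4554 -0.1045]
red [256.2 309.2] [ 230  283   52   50 2177] [ 0.4662 -0.0395]
knob_1 0.68 [286.  213.4] [ 0.5546 -0.1188]
knob_1 0.59 [507.4 244.2] [ 0.4547 -0.254 ]
knob_1 0.17 [538.4 220.7] [ 0.4613 -0.2805]
post_1 0.9 [535.2 223.1] [ 0.4415 -0.293 ]
post_1 0.9 [272.1 149.7] [ 0.598 -0.13 ]
collar 0.58 [334.6 279. ] [ 0.4586 -0.1215]
[-0.3   0.14  1.39  0.    1.62  1.76]
```

B's knob came to rest about 27 mm from its start. I'm moving to stand C.

Call:
{"fn": "drive_tool", "kwargs": {"deltas": "-0.2 0.03 0 0 0 -0.095 40; -0.4 0.07 0 0 0 -0.19 40; -0.6 0.1 0 0 0 -0.285 40; -0.8 0.14 0 0 0 -0.38 40; -0.93 0.16 0 0 0 -0.475 40"}}

```text
time: 15.0
tool_pos: [0.465, -0.0847, 0.1691]
ee_rot: [-3.139, 0.004, 0.257]
wrist_force: [-0.2, 0.7, -0.1]
width: 0.04
finger_force: 0.0
```

Call:
{"fn": "drive_tool", "kwargs": {"deltas": "-0.05 -0.2 0 0 0 -0.095 40; -0.1 -0.4 0 0 0 -0.19 40; -0.16 -0.6 0 0 0 -0.285 40; -0.21 -0.8 0 0 0 -0.38 40; -0.26 -1 0 0 0 -0.475 40"}}

```text
time: 15.5
tool_pos: [0.4155, 0.0057, 0.1692]
ee_rot: [-3.138, 0.002, 1.003]
wrist_force: [1.0, -0.5, 0.5]
width: 0.0398
finger_force: 0.0
```

Call:
{"fn": "drive_tool", "kwargs": {"deltas": "0.17 -0.11 0 0 0 -0.095 40; 0.34 -0.22 0 0 0 -0.19 40; 0.5 -0.32 0 0 0 -0.285 40; 0.67 -0.43 0 0 0 -0.38 40; 0.84 -0.54 0 0 0 -0.475 40"}}

```text
time: 16.0
tool_pos: [0.4162, 0.1054, 0.1692]
ee_rot: [-3.137, -0.0, 1.749]
wrist_force: [0.8, -0.5, -0.3]
width: 0.0401
finger_force: 0.0
```

Run:
```python
from h import *
s,T=look('w7')
print(robot.get_obs()['joint_positions'].round(2))
```

```text
t 16.0 tcp [0.4162 0.1054 0.1692] [-3.1375e+00 -4.0000e-04  1.7495e+00] F [ 0.85 -0.5  -0.34] w 0.0400746892468921 cam [0.403 0.178 0.348]
blue [296.4 177.7] [288 167  18  23 335] [0.4223 0.1324]
red [300. 321.] [ 276  306   50   27 1029] [ 0.4572 -0.0167]
red [272.4 398.4] [ 254  377   37   43 1314] [ 0.4463 -0.1095]
knob_1 0.76 [298.2 176.6] [0.4234 0.1334]
post_1 0.58 [314.  221.2] [0.4453 0.0944]
collar 0.85 [299.  325.9] [ 0.4572 -0.0221]
collar 0.63 [272.3 391. ] [ 0.4447 -0.1006]
[ 0.11 -0.17  1.69 -0.    1.63 -0.06]
```

Call:
{"fn": "drive_tool", "kwargs": {"deltas": "0.1 0.05 0 0 0 -0.08 40; 0.22 0.12 0 0 0 -0.16 40; 0.22 0.12 0.3 0 0 -0.225 40; 0.22 0.12 0.7 0 0 -0.225 40; 0.22 0.12 0.99 0 0 -0.225 40"}}

```text
time: 16.7
tool_pos: [0.4244, 0.1272, 0.0698]
ee_rot: [-3.139, -0.0, 2.093]
wrist_force: [-0.7, 0.1, -0.0]
width: 0.0401
finger_force: 0.0
```

Call:
{"fn": "drive_tool", "kwargs": {"deltas": "0 0 0 0 0 0 30; 0 0 0 0 0 0 17; 0 0 0 0 0 0 17; 0 0 0 0 0 0 17; 0 0 0 0 0 0 17"}}

```text
time: 17.2
tool_pos: [0.4266, 0.1285, 0.0741]
ee_rot: [3.139, 0.001, 2.096]
wrist_force: [0.4, -0.1, -0.6]
width: 0.0173
finger_force: 0.0
```

Call:
{"fn": "drive_tool", "kwargs": {"deltas": "0 -0.015 0 0 0 -0.022 17; -0.001 -0.029 0 0 0 -0.044 17; -0.002 -0.044 0 0 0 -0.067 17; -0.004 -0.058 0 0 0 -0.089 17; -0.006 -0.073 0 0 0 -0.111 17"}}

```text
time: 17.7
tool_pos: [0.4202, 0.1245, 0.0734]
ee_rot: [3.139, 0.001, 2.272]
wrist_force: [0.6, -0.0, 0.4]
width: 0.0171
finger_force: 0.3
```

Call:
{"fn": "drive_tool", "kwargs": {"deltas": "0 -0.01 0 0 0 -0.015 17; 0 -0.02 0 0 0 -0.03 17; -0.001 -0.029 0 0 0 -0.044 17; -0.001 -0.029 0 0 0 -0.044 17"}}

```text
time: 18.1
tool_pos: [0.4174, 0.1223, 0.0727]
ee_rot: [3.141, 0.0, 2.34]
wrist_force: [0.4, 0.1, 0.7]
width: 0.0172
finger_force: 0.3
```

Call:
{"fn": "drive_tool", "kwargs": {"deltas": "0 -0.01 0 0 0 -0.015 17; 0 -0.02 0 0 0 -0.03 17; -0.001 -0.029 0 0 0 -0.044 17; -0.001 -0.029 0 0 0 -0.044 17"}}

```text
time: 18.5
tool_pos: [0.4152, 0.1201, 0.0724]
ee_rot: [-3.141, -0.0, 2.41]
wrist_force: [0.0, -0.3, 0.7]
width: 0.0172
finger_force: 0.2
```

Stand C is free. I'll finish its quarter turn.

Call:
{"fn": "drive_tool", "kwargs": {"deltas": "-0.001 -0.029 0 0 0 -0.044 17; -0.004 -0.058 0 0 0 -0.089 17; -0.009 -0.087 0 0 0 -0.133 17; -0.016 -0.116 0 0 0 -0.178 17; -0.025 -0.144 0 0 0 -0.222 17"}}

```text
time: 19.0
tool_pos: [0.4074, 0.1077, 0.0724]
ee_rot: [-3.141, -0.0, 2.761]
wrist_force: [0.6, 0.3, -0.5]
width: 0.0173
finger_force: 0.3
```

Call:
{"fn": "drive_tool", "kwargs": {"deltas": "-0.001 -0.029 0 0 0 -0.044 17; -0.004 -0.058 0 0 0 -0.089 17; -0.009 -0.087 0 0 0 -0.133 17; -0.016 -0.116 0 0 0 -0.178 17; -0.025 -0.144 0 0 0 -0.222 17"}}

```text
time: 19.5
tool_pos: [0.4043, 0.0935, 0.0724]
ee_rot: [3.141, -0.0, 3.11]
wrist_force: [0.0, 0.9, 0.0]
width: 0.0169
finger_force: 0.3
```

Call:
{"fn": "drive_tool", "kwargs": {"deltas": "-0.001 -0.029 0 0 0 -0.044 17; -0.004 -0.058 0 0 0 -0.089 17; -0.009 -0.087 0 0 0 -0.133 17; -0.016 -0.116 0 0 0 -0.178 17; -0.025 -0.144 0 0 0 -0.222 17"}}

```text
time: 20.0
tool_pos: [0.4062, 0.079, 0.0723]
ee_rot: [3.141, -0.0, -2.825]
wrist_force: [0.6, 0.2, -1.3]
width: 0.0172
finger_force: 0.3
```

Call:
{"fn": "drive_tool", "kwargs": {"deltas": "0 0 0 0 0 0 30; 0 0 0 0 0 0 36; 0 0 0 0 0 0 40; 0 0 -0.45 0 0 0 40; 0 0 -0.9 0 0 0 60"}}

```text
time: 20.5
tool_pos: [0.4047, 0.079, 0.1616]
ee_rot: [3.14, -0.005, -2.828]
wrist_force: [1.9, -0.1, 0.8]
width: 0.0451
finger_force: 0.0
```

Run:
```python
from h import *
s,T=look('w8')
print(robot.get_obs()['joint_positions'].round(2))
```

```text
t 20.5 tcp [0.4047 0.079  0.1616] [ 3.1404 -0.0051 -2.8284] F [ 1.87 -0.11  0.84] w 0.04505176902378258 cam [0.335 0.057 0.341]
blue [280.6 212. ] [272 200  18  25 379] [0.4011 0.0793]
red [ 48.6 170.8] [  21  149   57   46 2001] [ 0.4444 -0.1135]
red [134.3 214.4] [ 101  184   68   62 3051] [ 0.4598 -0.0359]
knob_1 0.74 [282.1 216.7] [0.404  0.0814]
post_1 0.66 [280.4 254.5] [0.4432 0.093 ]
collar 0.92 [142.2 210.3] [ 0.454  -0.0301]
collar 0.84 [ 57.7 170.8] [ 0.4421 -0.1061]
[ 0.06 -0.21  1.74 -0.    1.61 -1.83]
```

Knob C has moved about 53 mm. Now for the collar, moving over the smaller ring.

Call:
{"fn": "drive_tool", "kwargs": {"deltas": "0.03 -0.25 0 0 0 0.085 55; 0.05 -0.5 0 0 0 0.17 55; 0.08 -0.75 0 0 0 0.255 55; 0.1 -0.965 0 0 0 0.34 55"}}

```text
time: 21.1
tool_pos: [0.4256, -0.0166, 0.1602]
ee_rot: [-3.141, -0.004, 2.915]
wrist_force: [0.0, -0.3, 0.4]
width: 0.0547
finger_force: 0.0
```

Call:
{"fn": "drive_tool", "kwargs": {"deltas": "-0.15 -0.35 0 0 0 0 55; -0.3 -0.7 0 0 0 0 55; -0.43 -0.93 0 0 0 0 55; -0.43 -0.93 0 0 0 0 55; -0.43 -0.93 0 0 0 0 55"}}

```text
time: 21.6
tool_pos: [0.4473, -0.1155, 0.1606]
ee_rot: [3.14, -0.004, 2.92]
wrist_force: [0.0, 0.1, -0.7]
width: 0.0549
finger_force: 0.0
```

Run:
```python
from h import *
s,T=look('w9',(('collar',0),('post_1',.056)))
for f in finder.masks_of('wrist','collar'):
    m=f['region'].astype(np.uint8); x,y,w,h=cv2.boundingRect(m); print(round(f['confidence'],2),x,y,w,h)
u=np.array(proj(s,T,[.449,-.121,.011])).astype(int); print(u)
a=s['img'][max(0,u[1]-80):u[1]+80,max(0,u[0]-150):u[0]+110]
cv2.imwrite('pics/c9.png',cv2.resize(a[:,:,::-1],None,fx=3,fy=3))
```

```text
t 21.6 tcp [ 0.4473 -0.1155  0.1606] [ 3.1405 -0.0039  2.92  ] F [ 0.    0.12 -0.67] w 0.05493538427111236 cam [ 0.376 -0.1    0.34 ]
blue [544.2  90.9] [526  80  34  21 609] [0.4027 0.0679]
blue [ 99.6 257.1] [ 84 243  33  29 551] [ 0.4481 -0.2467]
blue [303.5 328.7] [297 325  14   7  74] [ 0.5364 -0.1169]
red [371.8 190.7] [ 340  160   64   62 2860] [ 0.4606 -0.037 ]
red [276.3 194.8] [ 255  172   43   46 1434] [ 0.446  -0.1177]
collar 0.76 [277.2 191.6] [ 0.4482 -0.1175]
collar 0.67 [366.  186.7] [ 0.4616 -0.0372]
post_1 0.91 [ 54.8 247.7] [ 0.4418 -0.2975]
post_1 0.84 [299.1 376. ] [ 0.6017 -0.1324]
post_1 0.76 [554.2 142. ] [0.4447 0.0946]
post_1 0.25 [521.6 133.8] [0.4333 0.0713]
0.89 255 172 44 46
0.84 340 160 64 62
[273 195]
```

View pics/c9.png

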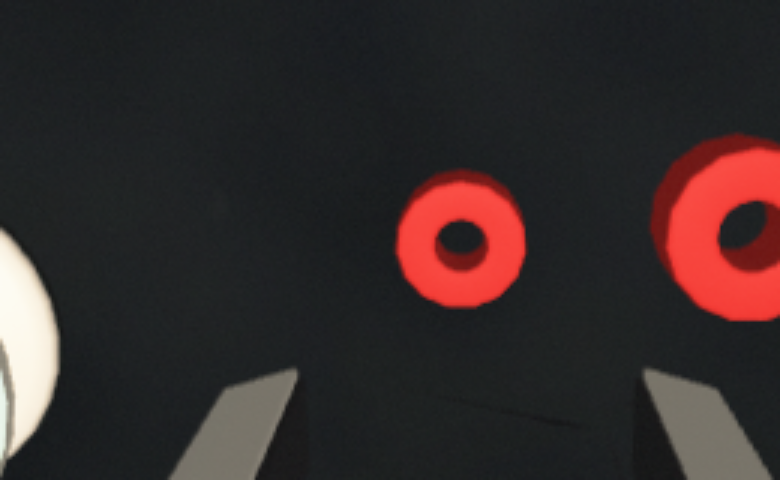

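The crop shows two rings: the smaller at (277,196), 44 px wide, and the larger at (372,191), 64 px wide. The smaller one is the collar the job needs, so I'm descending on it.

Call:
{"fn": "drive_tool", "kwargs": {"deltas": "0 -0.02 0.3 0 0 0 52; 0 -0.02 0.6 0 0 0 52; 0 -0.02 0.9 0 0 0 52; 0 -0.02 1 0 0 0 52; 0 -0.02 1 0 0 0 52"}}

```text
time: 22.3
tool_pos: [0.4467, -0.1168, 0.0611]
ee_rot: [3.141, -0.003, 2.922]
wrist_force: [0.0, 0.1, -0.3]
width: 0.052
finger_force: 0.0
```

Call:
{"fn": "drive_tool", "kwargs": {"deltas": "0 0 0.3 0 0 0 52; 0 0 0.55 0 0 0 52; 0 0 0.57 0 0 0 52; 0 0 0.57 0 0 0 52"}}

```text
time: 22.7
tool_pos: [0.4488, -0.1181, 0.0068]
ee_rot: [-3.141, 0.001, 2.922]
wrist_force: [0.4, -0.1, 1.1]
width: 0.0518
finger_force: 0.0
```

Call:
{"fn": "drive_tool", "kwargs": {"deltas": "0 0 0 0 0 0 30; 0 0 0 0 0 0 30; 0 0 0 0 0 0 30; 0 0 0 0 0 0 30; 0 0 0 0 0 0 30"}}

```text
time: 23.2
tool_pos: [0.4493, -0.1185, 0.0073]
ee_rot: [-3.141, 0.003, 2.921]
wrist_force: [-0.3, 0.5, 5.8]
width: 0.0366
finger_force: 30.0
```

Call:
{"fn": "drive_tool", "kwargs": {"deltas": "0 0 -0.2 0 0 0 30; 0 0 -0.5 0 0 0 30; 0 0 -0.8 0 0 0 30; 0 0 -1 0 0 0 30; 0 0 -1 0 0 0 30"}}

```text
time: 23.7
tool_pos: [0.4501, -0.1188, 0.109]
ee_rot: [-3.14, 0.007, 2.921]
wrist_force: [-0.0, -1.7, 0.8]
width: 0.0365
finger_force: 30.0
```

Call:
{"fn": "drive_tool", "kwargs": {"deltas": "-0.2 0 -0.2 0 0 0 30; -0.4 0 -0.4 0 0 0 30; -0.4 0 -0.5 0 0 0 30; -0.4 0 -0.5 0 0 0 30; -0.4 0 -0.5 0 0 0 30"}}

```text
time: 24.2
tool_pos: [0.4857, -0.1262, 0.154]
ee_rot: [3.141, -0.003, 2.921]
wrist_force: [0.2, 0.7, -1.0]
width: 0.0366
finger_force: 30.0
```

Run:
```python
from h import *
s,T=look('w10',(('collar',0.15),('post_1',.056),('knob_1',.088)))
z=robot.get_obs()['tool_pos'][2]
hsv=cv2.cvtColor(s['img'],cv2.COLOR_RGB2HSV)
u=np.array(proj(s,T,robot.get_obs()['tool_pos'])).round(1); print('tcp px',u)
cv2.imwrite('pics/c10.png',cv2.resize(s['img'][200:420,150:420,::-1],None,fx=2.7,fy=2.7))
```

```text
t 24.2 tcp [ 0.4857 -0.1262  0.154 ] [ 3.1413e+00 -2.7000e-03  2.9214e+00] F [ 0.21  0.69 -1.  ] w 0.036561873817477226 cam [ 0.414 -0.11   0.333]
blue [553.4  29.1] [546  18  14  21 239] [0.4056 0.0595]
blue [ 91.6 207.9] [ 75 195  35  26 599] [ 0.4501 -0.2471]
blue [309.4 302.6] [300 287  19  30 407] [ 0.5509 -0.1187]
red [379.6 145. ] [ 346  114   67   64 3148] [ 0.4609 -0.0368]
red [279.4 258.4] [ 241  216   78   84 5033] [ 0.5398 -0.1382]
collar 0.78 [280.3 248.9] [ 0.4829 -0.1251]
collar 0.71 [372.2 142.2] [ 0.4394 -0.0702]
post_1 0.6 [304.4 335. ] [ 0.5971 -0.1298]
post_1 0.57 [ 44.9 197. ] [ 0.4392 -0.2964]
knob_1 0.9 [ 79.9 210.2] [ 0.4499 -0.2553]
knob_1 0.57 [312.2 314.3] [ 0.5605 -0.1186]
tcp px [279.2 257.8]
```

View pics/c10.png

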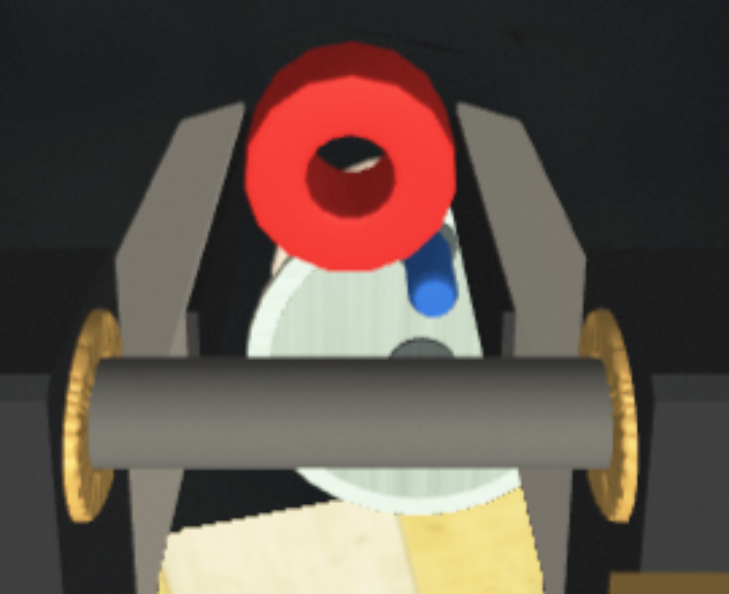

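The crop shows the collar level in the fingers, centred at full-frame (280,264). Its centre sits about 3–4 mm ahead of the finger line. Knob B is at (310,311) and the post is hidden behind the gripper bar. I'm carrying the collar over B's post.

Call:
{"fn": "drive_tool", "kwargs": {"deltas": "-0.3 0.05 0 0 0 0 30; -0.6 0.12 0 0 0 0 30; -0.85 0.215 0 0 0 0 30; -0.85 0.215 0 0 0 0 30"}}

```text
time: 24.8
tool_pos: [0.5762, -0.1237, 0.1539]
ee_rot: [3.141, -0.001, 2.923]
wrist_force: [0.5, 0.4, -1.1]
width: 0.0367
finger_force: 30.0
```

Call:
{"fn": "drive_tool", "kwargs": {"deltas": "-0.15 0 0.1 0 0 0 30; -0.27 0 0.25 0 0 0 30; -0.27 0 0.42 0 0 0 30; -0.27 0 0.42 0 0 0 30; -0.27 0 0.42 0 0 0 30"}}

```text
time: 25.3
tool_pos: [0.6, -0.1301, 0.1132]
ee_rot: [-3.142, -0.002, 2.921]
wrist_force: [1.1, 0.1, -0.6]
width: 0.0363
finger_force: 30.0
```

Run:
```python
from h import *
s,T=look('w11',(('collar',0.12),('post_1',.056),('knob_1',.088)))
c=snapshot('scene'); Tc=camT('scene',c); o=robot.get_obs()
for th in ('collar','post_1'):
    for f in finder.landmark_of('scene',th): print('scene',th,f)
u=np.array(proj(c,Tc,[.597,-.129,.08])).astype(int); print(u)
a=cv2.resize(c['img'][u[1]-50:u[1]+50,u[0]-60:u[0]+60,::-1],(420,350),interpolation=cv2.INTER_CUBIC)
b=cv2.resize(s['img'][180:340,200:360,::-1],(350,350),interpolation=cv2.INTER_CUBIC)
cv2.imwrite('pics/c11.png',np.hstack([a,b]))
```

```text
t 25.3 tcp [ 0.6    -0.1301  0.1132] [-3.1415e+00 -1.6000e-03  2.9212e+00] F [ 1.1   0.15 -0.58] w 0.0362582659113587 cam [ 0.528 -0.114  0.292]
blue [ 8.  28.5] [  0  14  20  27 412] [ 0.4616 -0.2373]
blue [281.3 160.7] [270 147  24  28 524] [ 0.5557 -0.119 ]
red [367.9   9.3] [ 335    0   71   24 1207] [ 0.4807 -0.0443]
red [279.4 258.9] [ 241  216   78   85 4967] [ 0.638  -0.1385]
collar 0.88 [280.3 247.6] [ 0.5924 -0.1279]
post_1 0.78 [279.1 220.9] [ 0.5982 -0.1298]
knob_1 0.9 [281.5 164.7] [ 0.5578 -0.1194]
scene collar {'xy': [248.0, 242.1], 'confidence': 0.56}
scene collar {'xy': [381.3, 273.1], 'confidence': 0.16}
scene post_1 {'xy': [216.6, 204.8], 'confidence': 0.85}
scene post_1 {'xy': [310.3, 221.0], 'confidence': 0.83}
scene post_1 {'xy': [309.8, 273.3], 'confidence': 0.67}
scene post_1 {'xy': [213.8, 219.7], 'confidence': 0.48}
[309 213]
```

View pics/c11.png

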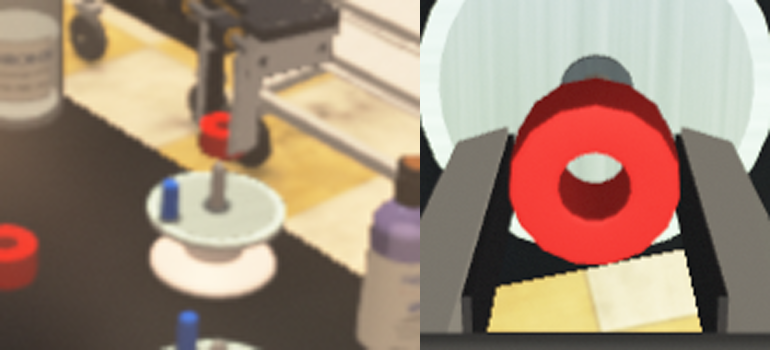

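In the scene crop the collar hangs just above B's post. In the wrist crop its bore and the dark disc round the post foot share one column (about 280). The collar sits roughly 1 mm ahead of the post along tool x. I'll make a small correction and lower with force checks.

Call:
{"fn": "drive_tool", "kwargs": {"deltas": "-0.012 0 0.03 0 0 0 30; -0.012 0 0.06 0 0 0 30; -0.012 0 0.1 0 0 0 30; -0.012 0 0.14 0 0 0 30; -0.012 0 0.17 0 0 0 30"}}

```text
time: 26.15
tool_pos: [0.6017, -0.1303, 0.0957]
ee_rot: [3.142, -0.001, 2.921]
wrist_force: [-1.0, -0.0, 0.4]
width: 0.0366
finger_force: 30.0
```

Call:
{"fn": "drive_tool", "kwargs": {"deltas": "0 0 0.03 0 0 0 30; 0 0 0.06 0 0 0 30; 0 0 0.09 0 0 0 30; 0 0 0.12 0 0 0 30; 0 0 0.12 0 0 0 30"}}

```text
time: 26.65
tool_pos: [0.6016, -0.1302, 0.0837]
ee_rot: [3.142, -0.001, 2.921]
wrist_force: [-1.6, 1.6, -1.7]
width: 0.0364
finger_force: 30.0
```

Call:
{"fn": "drive_tool", "kwargs": {"deltas": "0 0 0.04 0 0 0 30; 0 0 0.08 0 0 0 30; 0 0 0.12 0 0 0 30; 0 0 0.16 0 0 0 30; 0 0 0.16 0 0 0 30"}}

```text
time: 27.15
tool_pos: [0.6016, -0.1302, 0.0673]
ee_rot: [3.142, -0.002, 2.921]
wrist_force: [-3.5, 1.2, -1.2]
width: 0.0363
finger_force: 30.0
```

Call:
{"fn": "drive_tool", "kwargs": {"deltas": "0.005 0 0.02 0 0 0 30; 0.005 0 0.035 0 0 0 30; 0.005 0 0.045 0 0 0 30; 0.005 0 0.045 0 0 0 30"}}

```text
time: 27.55
tool_pos: [0.6016, -0.1303, 0.0639]
ee_rot: [-3.142, -0.0, 2.921]
wrist_force: [-4.1, 1.0, 1.0]
width: 0.0367
finger_force: 30.0
```

Call:
{"fn": "drive_tool", "kwargs": {"deltas": "0.005 0 0.01 0 0 0 30; 0.005 0 0.02 0 0 0 30; 0.005 0 0.02 0 0 0 30"}}

```text
time: 27.85
tool_pos: [0.6016, -0.1303, 0.0634]
ee_rot: [-3.141, 0.002, 2.921]
wrist_force: [-5.9, 0.9, 5.3]
width: 0.0368
finger_force: 30.0
```

On the plate: Fz is 5 N. I'm opening and rising.

Call:
{"fn": "drive_tool", "kwargs": {"deltas": "0 0 0 0 0 0 44; 0 0 0 0 0 0 50; 0 0 0 0 0 0 50; 0 0 0 0 0 0 50"}}

```text
time: 28.25
tool_pos: [0.6016, -0.1303, 0.0619]
ee_rot: [-3.142, 0.001, 2.921]
wrist_force: [-0.3, 0.6, 0.7]
width: 0.0501
finger_force: 0.0
```

Call:
{"fn": "drive_tool", "kwargs": {"deltas": "0 0 -0.15 0 0 0 50; 0 0 -0.45 0 0 0 50; 0 0 -0.8 0 0 0 50; 0.2 0 -1 0 0 0 50; 0.5 0 -1 0 0 0 50"}}

```text
time: 28.75
tool_pos: [0.5553, -0.1203, 0.1677]
ee_rot: [-3.141, 0.01, 2.921]
wrist_force: [-0.1, 0.4, 1.5]
width: 0.05
finger_force: 0.0
```

Call:
{"fn": "drive_tool", "kwargs": {"deltas": "0.4 0 0 0 0 0 50; 0.4 0 0 0 0 0 50; 0.4 0 0 0 0 0 50; 0.4 0 0 0 0 0 50"}}

```text
time: 29.15
tool_pos: [0.5146, -0.111, 0.1632]
ee_rot: [-3.141, 0.003, 2.921]
wrist_force: [-0.3, 0.3, 0.7]
width: 0.0501
finger_force: 0.0
```

Run:
```python
from h import *
s,T=look('w12',(('collar',0.056),('post_1',.056),('knob_1',.088)))
c=snapshot('scene'); Tc=camT('scene',c); tp=snapshot('top'); Tt=camT('top',tp)
out=[]
for n,q,Q in (('scene',c,Tc),('top',tp,Tt)):
    for th,z in (('knob_1',.088),('collar',.056)):
        for f in finder.landmark_of(n,th): print(n,th,round(f['confidence'],2),np.round(f['xy'],1),at_z(q,Q,f['xy'],z).round(4)[:2])
    u=np.array(proj(q,Q,[.597,-.129,.08])).astype(int)
    out.append(cv2.resize(q['img'][u[1]-40:u[1]+40,u[0]-40:u[0]+40,::-1],(260,260)))
u=np.array(proj(s,T,[.597,-.129,.08])).astype(int); print(u)
y=min(max(u[1]-60,0),300); out.append(cv2.resize(s['img'][y:y+120,u[0]-60:u[0]+60,::-1],(260,260)))
cv2.imwrite('pics/c12.png',np.hstack(out))
```

```text
t 29.15 tcp [ 0.5146 -0.111   0.1632] [-3.1413e+00  2.8000e-03  2.9213e+00] F [-0.32  0.25  0.75] w 0.05007724069905803 cam [ 0.442 -0.095  0.342]
blue [ 63.7 170.4] [ 45 159  38  24 610] [ 0.4517 -0.2466]
blue [280.8 264.6] [272 251  18  28 413] [ 0.5511 -0.118 ]
red [353.7 112.6] [ 321   81   65   64 2949] [ 0.4611 -0.0363]
red [279.4 308.2] [ 257  286   46   47 1515] [ 0.6224 -0.1351]
collar 0.96 [348.5 115.1] [ 0.46   -0.0466]
collar 0.85 [280.9 303. ] [ 0.5988 -0.1284]
post_1 0.93 [540.7  48.6] [0.4446 0.0934]
post_1 0.88 [278.7 302.6] [ 0.598  -0.1302]
post_1 0.79 [ 22.6 162.3] [ 0.4403 -0.2939]
post_1 0.62 [493.1  59.2] [0.4443 0.0601]
knob_1 0.97 [ 48.7 173. ] [ 0.4512 -0.2571]
scene knob_1 0.88 [206.1 203.5] [0.3976 0.0743]
scene knob_1 0.55 [295.8 217.5] [ 0.545  -0.1298]
scene collar 0.72 [309.5 293.5] [ 0.3931 -0.3487]
scene collar 0.63 [249.5 244.1] [ 0.4025 -0.1162]
scene collar 0.42 [309.7 222.4] [ 0.5936 -0.1341]
top knob_1 0.87 [340.6 242.3] [ 0.4496 -0.2608]
top knob_1 0.64 [179.7 272.5] [0.3956 0.0767]
top collar 0.7 [235.  243.4] [ 0.4551 -0.0365]
[279 316]
```

View pics/c12.png

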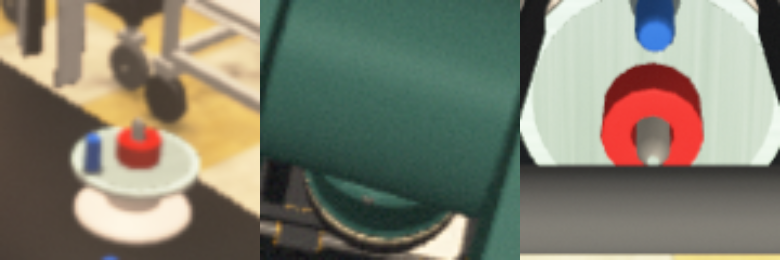

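The crops show the collar flat on stand B's plate with the post through its bore. The gripper is clear, and both free knobs are more than 45 mm from their starts. I'm handing in.

```bash
python3 -c "
from h import *
print(robot.close_job())"
```

```text
the job is handed in; nothing more can be done
None
```

The job is handed in, result not reported: the far turntable (about x 0.597, y -0.129) binds, catching at about 8 N unforced, and wears the smaller red collar flat on its plate; the other two run freely and were turned about 75–80 degrees each.

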